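# Fill the empty cell of the covered bottle crate

### The arm

A 6-joint arm with a two-finger parallel gripper is mounted at the origin on the work surface. World frame = base frame: x ahead of the robot, y to its left, z up, the work surface at z = 0. Lengths are in m, angles in degrees, forces in N, time in s.
With the tool pointing down it reaches from about 0.35 to 0.875 m from the base axis. Payload 4.2 kg.
Tool frame: the origin (TCP) lies at the very end of the fingers, on their centre line; the grasp point (between the pads) lies 19 mm behind it; z points along the fingers, y is the line along which they close (so a half turn about z gives the same grasp; the last joint's range is limited). The gripper opens to 87 mm and grips with 3 to 60 N. Pads are 19 mm wide; open, the fingers measure 117 mm over their backs; the gripper's body (75 mm by 190 mm) begins 51 mm behind the grasp point.
Start: joints at [-50.099, 22.042, 0.453, 0, -68.411, -14.817], TCP at [0.265, -0.566, 0.223] pointing down, gripper open.
Joint ranges: [-179.83, 179.83], [-69.29, 118.12], [-61.27, 80.66], [-181.25, 117.63], [-171.15, -9.14], [-177.46, 177.46]. Speed limits (degrees/s): [159.86, 159.86, 180, 180, 180, 180].

### API

Orientations are given as a 3x3 rotation matrix whose columns are the frame's x, y, z axes.
In Python, from station import sense, cams, r gives the robot as it stands. The module is installed in compiled form; this text tells all that it offers.
- The arm moves only by the tool step_arm, never from a script. Its argument "targets" is text: rows parted by semicolons, each of 4 numbers parted by spaces: the shift along the tool's x, y, z in cm, then the turn about the tool's z in degrees. In form: x y z turn; .... A call has 1 to 12 rows; each row shifts and turns the commanded pose from where the row before left it, along the tool's axes as they then stand; what a row does not reach is not made up. A row lasts 1/12 s, in which the tool goes at most 41.7 mm and 7.16 degrees, less where a joint would pass 70% of its speed; a pose out of reach is approached as far as the arm can. A call with a gripper value outside its range is refused whole. "claw" is the finger opening in cm, from 0 to 8.7, set as the call begins (left out, the last holds). The fingers move at their own pace and stop on an object; the grip force is fixed at half the most. Time passes only in rows, so rows that do not move let the fingers close. It gives the time, the measured TCP pose, the force, the opening and the grip force at its end, in the units of the state.
- sense(): the state, without advancing time (a new reading comes with each control period).
- cams.capture(name): name is "scene" or "top" or "wrist"; returns a dict with "frame" (420x560x3 uint8, blue, green, red), "vertical_fov" (degrees; the focal length in pixels is half the picture's height over the tangent of half this angle, whatever the lens; pixels are square), "cx", "cy" (the principal point, pixels), "eye" and "rotation" of the camera in the world; the wrist camera has in their place "tool_from_camera" (4x4, takes a point from camera to tool coordinates, whose origin is the TCP and whose axes are the flange's). Camera axes: x right, y down, z forward; pixel columns grow to the right and rows downward; lengths in m; the calibration is good to about 2 mm. A picture is of the moment at which its call begins: read the wrist's pose just before it. There is no depth.
- r.finish_job(): hands the job in; it is judged then, once.
The state is a dict: "time_s": time; "joints": joint angles; "joint_velocities": joint speeds; "effort": joint torques, N m; "tcp_pos": TCP position; "ee_rot": TCP orientation; "wrist_force": force on the tool from outside, world axes, zero at the start; "moment": the same for the moment, N m; "gripper_width": opening from 0.0 (shut) to 1.0 (fully open); "gripper_force": force on a finger pad.
Only numpy, scipy, OpenCV 4.12 (cv2) and the standard library are available. Lean on these libraries where they do the work, as an engineer would, in place of code of your own. Each camera call takes 0.05 s, during which the arm holds its last target. There are 200 camera calls.

### The job

Slide the cover of the grey bottle crate all the way open towards the robot and leave it open. Then pick up the loose amber bottle that is the same kind as those stored in the crate (neither the slim bottle nor the squat jar) and set it down, without dropping it, upright in the middle of the crate's one empty cell.

Things in the scene. Friction and masses are not known exactly. Their poses are not given: they have to be found in the camera images.
- cover (a joint): How far the crate's cover is slid open, in m: 0 shut, 0.120 at the end stop; starts at 0 to 0.012. The cover is a flat aluminium plate 132 x 276 mm, 6 mm thick, its top 107 mm above the table. It slides level along the crate's -x, towards the robot, against 1.5 N of friction plus 3 N per m/s, and stays where it is left.
- cover_grip (a point): Point in the black upright grip bar on the cover, which moves with it. The bar is 16 mm thick (along the sliding direction), 80 mm wide, 40 mm tall; the point is its middle in plan, 25 mm above the cover's top, 132 mm above the table. Axes as the crate's: the cover opens along -x, the row of cells runs along y, z up. Pinch the bar from above, fingers closing along x.
- bottle: The loose bottle to store, upright on the table: amber glass, round, straight-sided, 42 mm across, 90 mm tall, the top 18 mm a white cap 41 mm across; 0.12 kg. Origin: centre of its underside, z up. Two unwanted amber containers stand near, 100 mm or more away between centres: a slim bottle (30 mm across, 118 mm tall) and a squat jar (65 mm across, 55 mm tall).
- crate: Fixed grey plastic crate, 132 mm deep (x) by 276 mm (y), origin: middle of its underside. Four cells in a row along y, 66 mm apart, each 60 x 120 mm inside; three hold bottles like the loose one. Outer walls 6 mm thick, tops 100 mm above the table; dividers 4 mm thick, tops 41 mm. Cells can be seen and reached from above once the cover is open; fingers have most room closing along x.
- pad: Thin round white mark, 48 mm across, on the floor of the one empty cell. Origin: the middle of that cell's floor, 9 mm above the table. It does not move. A bottle standing there has its top 99 mm above the table, just under the height of the walls.
Things that resemble listed ones, but are neither listed nor needed, are in the scene too. What is shaped like the bottle but yellow is not meant.

How it is judged (in metres and radians):
On the way:
1. the cover is slid fully open (value of joint cover above 0.105 m), for 0.2 s.
At the end, for the whole second after the job is handed in: The cover is at least 105 mm open; the bottle stands upright (within 10 degrees) and at rest on the floor of the empty cell (within 5 mm in height), its middle within 20 mm of the cell's middle (value of joint cover above 0.105 m and horizontal distance between bottle and pad below 0.02 m and z of bottle in the frame of pad below 0.005 m and angle between bottle's own z axis and vertical below 0.17 rad and linear speed of bottle below 0.02 m/s); the robot touches nothing.
It fails at once if the bottle is dropped: it moves faster than 0.6 m/s while no finger holds it (linear speed of bottle above 0.6 m/s and contact force between bottle and the fingers below 0.2 N).
It also fails if it takes over 54 s, if anything falls off the work surface, if the arm or the gripper's body presses on something with over 40 N, if the wrist force passes 120 N, or if a joint passes its speed limit or range.

## Working session

There is one attempt and no reset: what is moved stays moved. The work goes in short steps, Python scripts to look and compute and a tool call to move; the robot and the scene stay as the last step left them, time stands still between calls to the robot, and variables do not carry over. Pictures are saved under pics/ and viewed, at most 10 in all, crops included, and the job is handed in when it is done.

Besides the shell and the picture viewer there is one more tool, called after "Call:" by a JSON object that holds its "name" and its "arguments", one argument or row to a line. step_arm: Moves the arm, as the interface text tells. Its arguments: {"type":"object","properties":{"targets":{"type":"string"},"claw":{"type":"number"}},"required":["targets"]}

```bash
mkdir -p pics; cat > h.py <<'E'
import numpy as np, cv2
from station import sense, cams, r
def cap(name,fn=None):
    s=sense(); c=cams.capture(name)
    if name=="wrist":
        T=np.eye(4);T[:3,:3]=s["ee_rot"];T[:3,3]=s["tcp_pos"];M=T@np.array(c["tool_from_camera"])
        c["eye"]=M[:3,3];c["rotation"]=M[:3,:3]
    if fn: cv2.imwrite("pics/"+fn,c["frame"])
    return c
def ray(c,u,v,z):
    f=c["frame"].shape[0]/2/np.tan(np.radians(c["vertical_fov"])/2)
    d=np.array(c["rotation"])@np.array([(u-c["cx"])/f,(v-c["cy"])/f,1]);e=np.array(c["eye"])
    return e+d*(z-e[2])/d[2]
E
python3 - <<'E'
from h import *
a=cap("top","top.png");b=cap("scene","scene.png")
for c in(a,b):print(c["eye"],np.round(c["rotation"],3).tolist(),c["vertical_fov"],c["cx"],c["cy"])
s=sense();print(s)
E
```

```text
[ 0.43778338 -0.08343388  0.97789455] [[-0.021, -0.996, 0.082], [-0.999, 0.024, 0.04], [-0.042, -0.081, -0.996]] 47.81921549120705 279.07682620818576 205.93808442727664
[1.23170527 0.42232948 0.95226082] [[-0.565, 0.579, -0.588], [0.825, 0.392, -0.407], [-0.005, -0.715, -0.699]] 43.8360613034024 283.97884589825344 213.60266273521006
{'time_s': 0.1, 'joints': array([-5.01005684e+01,  2.20870590e+01,  3.87360259e-01, -2.57850153e-02,
       -6.84108716e+01, -1.48168184e+01]), 'joint_velocities': array([ 0.04161306, -0.19690406,  0.14318032,  0.17559087, -0.0151219 ,
       -0.03715119]), 'effort': array([-3.21972229e-04, -3.91689813e+01,  1.87934339e+01,  4.23182219e+00,
        1.34311398e-02, -8.66898131e-05]), 'tcp_pos': array([ 0.2647441 , -0.565563  ,  0.22155867]), 'ee_rot': array([[-9.05767798e-01, -4.23773353e-01, -9.16810371e-04],
       [-4.23774336e-01,  9.05766114e-01,  1.74889182e-03],
       [ 8.92820170e-05,  1.97261060e-03, -9.99998050e-01]]), 'wrist_force': array([ 0.23225403, -0.18461033, -0.14147355]), 'moment': array([-0.00996281,  0.03261346, -0.01955162]), 'gripper_force': 0.0, 'gripper_width': 0.9973565181251479}
```

View pics/top.png

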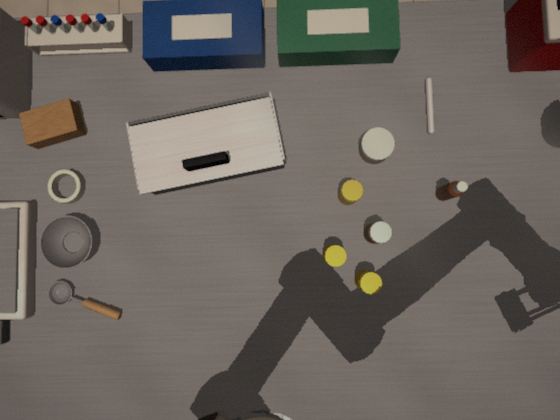

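View pics/scene.png

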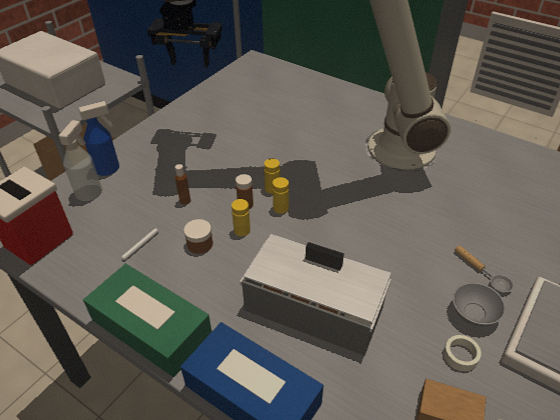

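The top view shows the crate cover with corners about (129,123), (273,96), (283,162) and (139,192). The black grip bar is at (206,161). The target bottle's white cap is at (380,232), with yellow decoys at (352,191), (336,256) and (370,283). The jar is at (378,144) and the slim bottle at (458,188). The scene view agrees, with the bottle at (244,190).

```bash
cat >> h.py <<'E'
def blob(m,box):
    u0,v0,u1,v1=box;k=np.zeros(m.shape,np.uint8);k[v0:v1,u0:u1]=m[v0:v1,u0:u1]
    n,l,st,ce=cv2.connectedComponentsWithStats(k);i=1+np.argmax(st[1:,4])
    pts=np.argwhere(l==i)[:,::-1].astype(np.float32)
    return ce[i],cv2.minAreaRect(pts),st[i,4]
E
python3 - <<'E'
from h import *
a=cap("top");f=a["frame"].astype(int)
dark=(f.max(2)<35).astype(np.uint8)
c,rect,n=blob(dark,(170,140,240,180));print("bar",c,rect,n)
p=cv2.boxPoints(rect);print([ray(a,*q,.147)[:2].round(3).tolist() for q in p],ray(a,*c,.14))
hsv=cv2.cvtColor(a["frame"],cv2.COLOR_BGR2HSV)
br=((f.min(2)>120)).astype(np.uint8)
c,rect,n=blob(br,(360,215,400,250));print("cap",c,rect,n,ray(a,*c,.09))
br=((f.min(2)>110)).astype(np.uint8)
c,rect,n=blob(br,(110,80,300,200));print("cover",c,rect,n,ray(a,*c,.107))
p=cv2.boxPoints(rect);P=[ray(a,*q,.107)[:2] for q in p];print(np.round(P,3).tolist())
for q in [(352,191),(336,256),(370,283),(458,188),(378,144)]:print(ray(a,*q,.09)[:2].round(3))
E
```

```text
bar [205.54526316 161.04421053] ((205.3438720703125, 161.10487365722656), (11.10504150390625, 44.9090690612793), 77.90524291992188) 475
[[0.592, 0.121], [0.607, 0.042], [0.587, 0.038], [0.573, 0.117]] [0.59133346 0.08081161 0.14      ]
cap [380.62894737 231.80526316] ((380.5, 231.5), (21.0, 21.0), 90.0) 380 [ 0.45826879 -0.23578484  0.09      ]
cover [204.92185753 144.16441419] ((204.1962432861328, 142.69406127929688), (74.53266906738281, 151.91078186035156), 78.13561248779297) 9841 [0.62948194 0.08819305 0.107     ]
[[0.677, 0.246], [0.728, -0.038], [0.588, -0.064], [0.537, 0.216]]
[ 0.536 -0.185]
[ 0.415 -0.152]
[ 0.365 -0.213]
[ 0.536 -0.382]
[ 0.624 -0.237]
```

Call:
{"name": "step_arm", "arguments": {
  "targets": "0 0 0 -6.85;0 0 0 -6.85;0 0 0 -6.85;0 0 0 -6.85;0 0 0 -6.85;0 0 0 -6.85;0 0 0 -6.85;0 0 0 -6.85;0 0 0 -6.85;0 0 0 -6.85;0 0 0 -6.85;0 0 0 0",
  "claw": 6
}}

```text
time_s: 1.15
tcp_pos: [0.2649, -0.5658, 0.2221]
ee_rot: [[0.183, -0.983, -0.0], [-0.983, -0.183, 0.001], [-0.001, 0.0, -1.0]]
wrist_force: [0.1, -0.9, -0.6]
gripper_width: 0.693
gripper_force: 0.0
```

```bash
cat >> h.py <<'E'
def delta(t,yaw=None):
    s=sense();R=s["ee_rot"];print("tcp",s["tcp_pos"].round(4),"F",s["wrist_force"].round(1),"g",s["gripper_width"],s["gripper_force"],"t",s["time_s"])
    print("cm in tool",(R.T@(np.array(t)-s["tcp_pos"])*100).round(2),"tool y yaw",np.degrees(np.arctan2(R[1,1],R[0,1])))
E
python3 -c "
from h import *
delta([.591,.081,.22])"
```

```text
tcp [ 0.2649 -0.5658  0.2221] F [ 0.1 -0.9 -0.6] g 0.692723769998532 0.0 t 1.15
cm in tool [-57.62 -43.9    0.25] tool y yaw -169.45242826178742
```

Call:
{"name": "step_arm", "arguments": {
  "targets": "-2.4 -1.83 0 0;-2.4 -1.83 0 0;-2.4 -1.83 0 0;-2.4 -1.83 0 0;-2.4 -1.83 0 0;-2.4 -1.83 0 0;-2.4 -1.83 0 0;-2.4 -1.83 0 0;-2.4 -1.83 0 0;-2.4 -1.83 0 0;-2.4 -1.83 0 0;-2.4 -1.83 0 0"
}}

```text
time_s: 2.15
tcp_pos: [0.4291, -0.2416, 0.2226]
ee_rot: [[0.178, -0.984, 0.0], [-0.984, -0.178, 0.0], [-0.0, -0.0, -1.0]]
wrist_force: [0.8, -0.7, -0.1]
gripper_width: 0.687
gripper_force: 0.0
```

Call:
{"name": "step_arm", "arguments": {
  "targets": "-2.4 -1.83 0 0;-2.4 -1.83 0 0;-2.4 -1.83 0 0;-2.4 -1.83 0 0;-2.4 -1.83 0 0;-2.4 -1.83 0 0;-2.4 -1.83 0 0;-2.4 -1.83 0 0;-2.4 -1.83 0 0;-2.4 -1.83 0 0;-2.4 -1.83 0 0;0 0 0 0"
}}

```text
time_s: 3.15
tcp_pos: [0.581, 0.057, 0.2218]
ee_rot: [[0.182, -0.983, 0.001], [-0.983, -0.182, 0.0], [-0.0, -0.001, -1.0]]
wrist_force: [0.5, 0.3, -0.5]
gripper_width: 0.69
gripper_force: 0.0
```

```bash
python3 - <<'E'
from h import *
c=cap("wrist","w1.png");delta([.591,.081,.22]);print(c["eye"],c["rotation"][:,2])
E
```

```text
tcp [0.5797 0.0552 0.2217] F [-0.8 -0.1 -0.1] g 0.6887918516911874 0.0 t 3.2
cm in tool [-2.33 -1.58  0.17] tool y yaw -169.56081850951713
[ 0.59590167 -0.02409737  0.38450392] [-0.05246958  0.29275412 -0.95474707]
```

View pics/w1.png

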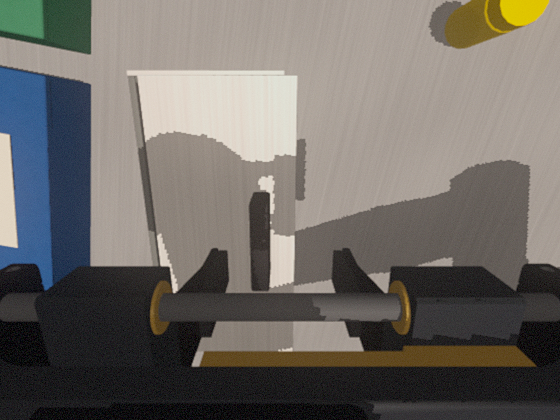

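The wrist view shows the grip bar upright in the image, u 250–270 and v 192–290, between the fingers (tips at about u 222 and 339) and aligned with the tool.

```bash
python3 - <<'E'
from h import *
c=cap("wrist");f=c["frame"].astype(int)
dark=(f.max(2)<60).astype(np.uint8)
ce,rect,n=blob(dark,(235,180,290,245));print(rect,n)
for q in [(250,194),(270,194),(250,288),(270,288)]:print(q,ray(c,*q,.147).round(4))
delta([.591,.081,.125])
E
```

```text
((257.5, 224.5), (39.0, 19.0), 90.0) 377
(250, 194) [0.6073 0.0356 0.147 ]
(270, 194) [0.5919 0.0328 0.147 ]
(250, 288) [0.5945 0.1183 0.147 ]
(270, 288) [0.5775 0.1152 0.147 ]
tcp [0.5789 0.054  0.2218] F [-1.1 -0.  -0.4] g 0.6875449247233868 0.0 t 3.25
cm in tool [-2.44 -1.69  9.68] tool y yaw -169.6118374475782
```

Call:
{"name": "step_arm", "arguments": {
  "targets": "-1.07 -0.87 0 0;-1.06 -0.86 0 0;0 0 2.4 0;0 0 2.4 0;0 0 2.2 0;0 0 1.8 0;0 0 1 0;0 0 0.6 0;0 0 0 0"
}}

```text
time_s: 4.0
tcp_pos: [0.5918, 0.0769, 0.1176]
ee_rot: [[0.18, -0.984, -0.002], [-0.984, -0.18, -0.001], [0.0, 0.002, -1.0]]
wrist_force: [-0.1, 0.2, 0.4]
gripper_width: 0.692
gripper_force: 0.0
```

Call:
{"name": "step_arm", "arguments": {
  "targets": "0 0 0 0;0 0 0 0;0 0 0 0;0 0 0 0;0 0 0 0;0 0 0 0",
  "claw": 0
}}

```text
time_s: 4.5
tcp_pos: [0.5922, 0.0772, 0.119]
ee_rot: [[0.181, -0.983, 0.001], [-0.983, -0.181, 0.0], [-0.0, -0.001, -1.0]]
wrist_force: [0.3, 0.0, -0.5]
gripper_width: 0.319
gripper_force: 0.0
```

Call:
{"name": "step_arm", "arguments": {
  "targets": "0 0 0 0;0 0 0 0;0 0 0 0;0 0 0 0;0 0 0 0"
}}

```text
time_s: 4.92
tcp_pos: [0.5926, 0.0773, 0.1188]
ee_rot: [[0.181, -0.983, 0.001], [-0.983, -0.181, 0.0], [-0.0, -0.001, -1.0]]
wrist_force: [1.7, 0.6, -0.3]
gripper_width: 0.178
gripper_force: 30.0
```

Call:
{"name": "step_arm", "arguments": {
  "targets": "0 0.6 0 0;0 1 0 0;0 1.1 0 0;0 1.1 0 0;0 1.1 0 0;0 1.1 0 0;0 1.1 0 0;0 1.1 0 0;0 1.1 0 0;0 0.9 0 0;0 0.6 0 0;0 0 0 0"
}}

```text
time_s: 5.92
tcp_pos: [0.4876, 0.0582, 0.1188]
ee_rot: [[0.182, -0.983, 0.006], [-0.983, -0.182, 0.002], [-0.001, -0.006, -1.0]]
wrist_force: [8.0, 0.0, -6.7]
gripper_width: 0.184
gripper_force: 30.1
```

Call:
{"name": "step_arm", "arguments": {
  "targets": "0 0.3 0 0;0 0.3 0 0;0 0 0 0;0 0 0 0"
}}

```text
time_s: 6.25
tcp_pos: [0.4876, 0.0583, 0.1189]
ee_rot: [[0.183, -0.983, 0.016], [-0.983, -0.183, 0.004], [-0.001, -0.017, -1.0]]
wrist_force: [23.4, -2.6, -18.1]
gripper_width: 0.183
gripper_force: 30.3
```

Call:
{"name": "step_arm", "arguments": {
  "targets": "0 -0.3 0 0;0 -0.3 0 0;0 0 0 0"
}}

```text
time_s: 6.5
tcp_pos: [0.4876, 0.0582, 0.1188]
ee_rot: [[0.181, -0.983, 0.003], [-0.983, -0.181, 0.001], [-0.0, -0.003, -1.0]]
wrist_force: [6.0, 0.1, -2.4]
gripper_width: 0.18
gripper_force: 30.0
```

Call:
{"name": "step_arm", "arguments": {
  "targets": "0 0 0 0;0 0 0 0;0 0 0 0;0 0 0 0;0 0 0 0;0 0 -2 0;0 0 -2.5 0;0 0 -2.5 0;0 0 -2.5 0;0 0 -2.5 0;0 0 -1 0;0 0 0 0",
  "claw": 7
}}

```text
time_s: 7.5
tcp_pos: [0.4869, 0.0579, 0.251]
ee_rot: [[0.181, -0.983, 0.005], [-0.983, -0.181, 0.002], [-0.001, -0.005, -1.0]]
wrist_force: [0.1, -0.0, 0.0]
gripper_width: 0.797
gripper_force: 0.0
```

```bash
python3 - <<'E'
from h import *
c=cap("top","top2.png");cap("wrist","w2.png")
delta([.4583,-.2358,.22])
E
```

```text
tcp [0.485  0.0575 0.2475] F [-0.6 -0.1 -0.1] g 0.8016755994775027 0.0 t 7.6
cm in tool [28.36  7.92  2.75] tool y yaw -169.588682109686
```

View pics/top2.png

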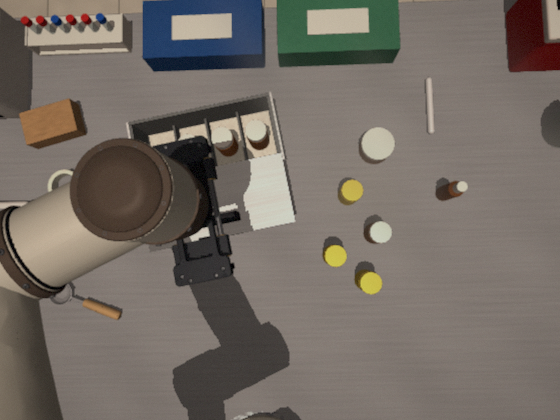

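View pics/w2.png

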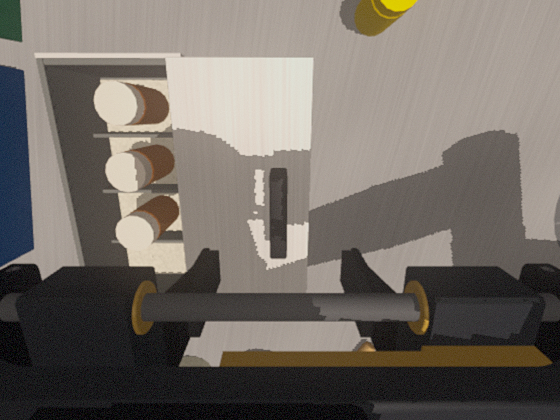

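The cover is open against its stop. The wrist view shows three white caps at (118,104), (125,170) and (137,230), so the empty cell is the +y end cell. Next I move over the bottle.

Call:
{"name": "step_arm", "arguments": {
  "targets": "2.36 0.66 0.2 0;2.36 0.66 0.2 0;2.36 0.66 0.2 0;2.36 0.66 0.2 0;2.36 0.66 0.2 0;2.36 0.66 0.2 0;2.36 0.66 0.2 0;2.36 0.66 0.2 0;2.36 0.66 0.2 0;2.36 0.66 0.2 0;2.36 0.66 0.2 0;2.36 0.66 0.2 0",
  "claw": 6.2
}}

```text
time_s: 8.6
tcp_pos: [0.4577, -0.2361, 0.222]
ee_rot: [[0.181, -0.983, -0.005], [-0.984, -0.181, 0.001], [-0.002, 0.004, -1.0]]
wrist_force: [0.3, 0.2, 0.2]
gripper_width: 0.708
gripper_force: 0.0
```

Call:
{"name": "step_arm", "arguments": {
  "targets": "0 0 0 0;0 0 0 0;0 0 0 0"
}}

```text
time_s: 8.85
tcp_pos: [0.4585, -0.2348, 0.223]
ee_rot: [[0.181, -0.984, -0.003], [-0.984, -0.181, 0.001], [-0.002, 0.003, -1.0]]
wrist_force: [0.5, -0.5, 0.6]
gripper_width: 0.708
gripper_force: 0.0
```

```bash
python3 - <<'E'
from h import *
c=cap("top","top3.png");w=cap("wrist","w3.png")
f=w["frame"].astype(int)
m=((f.min(2)>130)).astype(np.uint8)
delta([.4583,-.2358,.046])
im=np.hstack([cv2.resize(w["frame"],(400,300)),cv2.resize(c["frame"][60:240,90:330],(400,300))]);cv2.imwrite("pics/v3.png",im)
E
```

```text
tcp [ 0.4591 -0.2345  0.2239] F [-0.2  0.2 -0.3] g 0.7110708982270465 0.0 t 8.95
cm in tool [ 0.13  0.08 17.79] tool y yaw -169.50771787379836
```

View pics/v3.png

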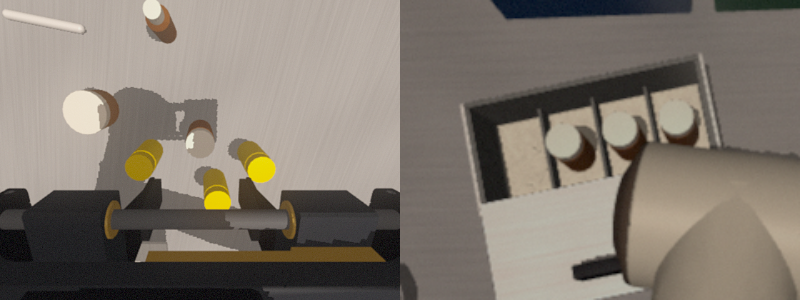

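Left half (wrist view): the target cap is at about (280,199) full-scale, with three yellow bottles around it. Right half (top view): the crate's empty cell is at the +y end, with caps at about (193,146), (223,138) and (257,131) and the back-left corner at (129,122).

```bash
python3 - <<'E'
from h import *
w=cap("wrist");c=cap("top")
for nm,q in [("tgt",(280,199)),("yel",(304,280)),("yel2",(366,234)),("yel3",(203,240))]:print(nm,ray(w,*q,.09).round(4))
g=cv2.cvtColor(w["frame"],cv2.COLOR_BGR2HSV)
m=((g[...,1]<60)&(g[...,2]>0)).astype(np.uint8); print(g[199,262:300:3].tolist(), g[185:222:4,280].tolist())
P=[ray(c,*q,.099)[:2] for q in [(192.6,145.8),(223,138),(256.8,131.4)]];print(np.round(P,4),"4th",(2*P[0]-P[1]).round(4))
f=c["frame"].astype(int)
for q in [(129,122.4),(273,93)]:print("corner",ray(c,*q,.1)[:2].round(4))
E2=ray(c,129,122.4,.1)[:2];a=np.radians(10.4);X=np.array([np.cos(a),np.sin(a)]);Y=np.array([-np.sin(a),np.cos(a)])
print("cell from corner",(E2-X*.066-Y*(.138-.099)).round(4))
b=np.array([.4876,.0583]) # bar when open
print("from top-view cap (known pose)",ray(c,380.6,231.8,.09))
E
```

```text
tgt [ 0.4599 -0.239   0.09  ]
yel [ 0.4182 -0.1555  0.09  ]
yel2 [ 0.3667 -0.2187  0.09  ]
yel3 [ 0.5298 -0.1818  0.09  ]
[[26, 23, 235], [26, 22, 232], [27, 22, 235], [24, 26, 205], [16, 45, 163], [16, 49, 161], [17, 49, 157], [12, 40, 160], [15, 48, 161], [17, 44, 161], [12, 47, 159], [16, 47, 164], [14, 46, 162]] [[15, 44, 164], [14, 40, 160], [17, 45, 159], [17, 48, 160], [16, 46, 162], [14, 45, 160], [16, 47, 164], [14, 42, 158], [14, 46, 160], [15, 36, 171]]
[[ 0.6288  0.1133]
 [ 0.6421  0.0552]
 [ 0.6528 -0.0092]] 4th [0.6155 0.1715]
corner [0.6777 0.2356]
corner [ 0.7257 -0.0414]
cell from corner [0.6198 0.1853]
from top-view cap (known pose) [ 0.45827973 -0.23573189  0.09      ]
```

Call:
{"name": "step_arm", "arguments": {
  "targets": "0.2 0 2 0;0 0 2.5 0;0 0 2.5 0;0 0 2.5 0;0 0 2.3 0;0 0 1.8 0;0 0 1.5 0;0 0 1.2 0;0 0 0.9 0;0 0 0.5 0;0 0 0 0"
}}

```text
time_s: 9.97
tcp_pos: [0.4593, -0.2368, 0.0468]
ee_rot: [[0.182, -0.983, -0.002], [-0.983, -0.182, 0.0], [-0.001, 0.001, -1.0]]
wrist_force: [-0.9, -0.3, -0.4]
gripper_width: 0.711
gripper_force: 0.0
```

Call:
{"name": "step_arm", "arguments": {
  "targets": "0 0 0 0;0 0 0 0;0 0 0 0;0 0 0 0;0 0 0 0;0 0 0 0;0 0 0 0",
  "claw": 0
}}

```text
time_s: 10.55
tcp_pos: [0.4599, -0.2374, 0.0482]
ee_rot: [[0.181, -0.983, 0.001], [-0.983, -0.181, -0.0], [0.0, -0.001, -1.0]]
wrist_force: [-1.8, 0.3, 4.4]
gripper_width: 0.478
gripper_force: 30.0
```

Call:
{"name": "step_arm", "arguments": {
  "targets": "0 0 -0.8 0;0 0 -1.5 0;0 0 -2 0;0 0 -2 0;0 0 -2 0;0 0 -2 0;0 0 -2 0;0 0 -2 0;0 0 -2 0;0 0 -1.2 0;0 0 -0.5 0;0 0 0 0"
}}

```text
time_s: 11.55
tcp_pos: [0.4599, -0.2372, 0.2286]
ee_rot: [[0.181, -0.983, 0.002], [-0.983, -0.181, -0.0], [0.001, -0.002, -1.0]]
wrist_force: [0.4, 0.4, -2.7]
gripper_width: 0.469
gripper_force: 30.0
```

```bash
python3 - <<'E'
from h import *
delta([.618,.181,.225])
E
```

```text
tcp [ 0.4599 -0.2372  0.2286] F [ 0.4  0.4 -2.7] g 0.4692182701682313 29.970685314733032 t 11.55
cm in tool [-38.27 -23.12   0.39] tool y yaw -169.57010953762713
```

```bash
python3 - <<'E'
from h import *
c=cap("top");im=cv2.resize(c["frame"][80:200,115:215],None,fx=5,fy=5,interpolation=cv2.INTER_CUBIC)
cv2.imwrite("pics/v4.png",cv2.convertScaleAbs(im,alpha=1.5,beta=10))
E
```

```text
(no output)
```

View pics/v4.png

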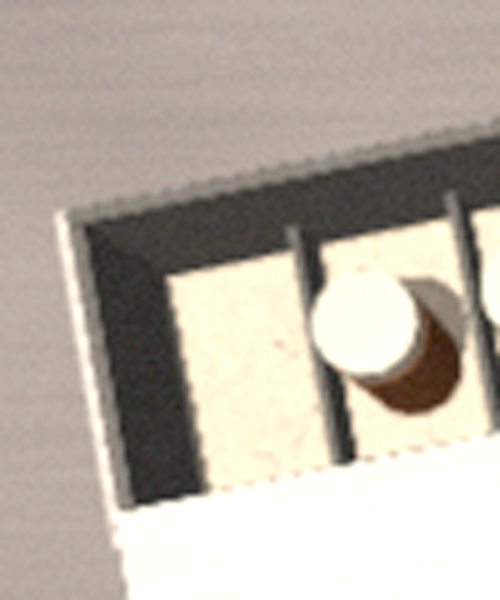

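The crop shows the empty cell: the outer corner at crop (60,212), the inner floor corner at (165,272), and the divider's top running from (295,230) to (343,460).

```bash
python3 - <<'E'
from h import *
c=cap("top");p=lambda x,y,z:ray(c,x/5+115,y/5+80,z)[:2]
a=np.radians(10.4);X=np.array([np.cos(a),np.sin(a)]);Y=np.array([-np.sin(a),np.cos(a)])
print("outer",p(60,212,.1)-X*.066-Y*.039,"floor",p(165,272,.009)-X*.06-Y*.03)
d=p(295,232,.041),p(343,460,.041);print("div yaw",np.degrees(np.arctan2(*(d[0]-d[1])[::-1])),"y-coord of cell from divider",d[1]@Y+.033,d[0]@Y+.033,"outer",p(60,212,.1)@Y-.039,p(115,512,.1)@Y-.039,"floor",p(165,272,.009)@Y-.03,p(205,490,.009)@Y-.03)
print("x of cell: outer",p(60,212,.1)@X-.066,p(490,130,.1)@X-.066,"floor",p(165,272,.009)@X-.06,"cover edge",p(490,432,.107)@X+.054,p(120,510,.107)@X+.054)
E
```

```text
outer [0.61990462 0.18917812] floor [0.62190718 0.18762586]
div yaw 11.572392512280764 y-coord of cell from divider 0.0693318655358399 0.07129751266564452 outer 0.07416554652813362 0.07378050736044187 floor 0.07227729299110043 0.07228316206172618
x of cell: outer 0.6438707697669765 0.639992974816773 floor 0.6455602182583668 cover edge 0.6444497393576304 0.6444801904553809
```

Call:
{"name": "step_arm", "arguments": {
  "targets": "-0.8 -0.48 0 0;-1.6 -0.97 0 0;-1.7 -1.03 0 0;-1.7 -1.03 0 0;-1.7 -1.03 0 0;-1.7 -1.03 0 0;-1.7 -1.03 0 0;-1.7 -1.03 0 0;-1.7 -1.03 0 0;-1.7 -1.03 0 0;-1.7 -1.03 0 0;-1.7 -1.03 0 0"
}}

```text
time_s: 12.65
tcp_pos: [0.5397, -0.0236, 0.2262]
ee_rot: [[0.181, -0.983, -0.003], [-0.983, -0.181, -0.0], [-0.0, 0.003, -1.0]]
wrist_force: [0.3, -0.3, -2.7]
gripper_width: 0.474
gripper_force: 30.0
```

Call:
{"name": "step_arm", "arguments": {
  "targets": "-1.7 -1.03 0 0;-1.7 -1.03 0 0;-1.7 -1.03 0 0;-1.7 -1.03 0 0;-1.7 -1.03 0 0;-1.7 -1.03 0 0;-1.7 -1.03 0 0;-1.7 -1.03 0 0;-1.7 -1.03 0 0;-1.7 -1.03 0 0;-1.6 -0.97 0 0;-0.8 -0.48 0 0"
}}

```text
time_s: 13.65
tcp_pos: [0.6207, 0.1894, 0.226]
ee_rot: [[0.183, -0.983, -0.002], [-0.983, -0.183, -0.0], [0.0, 0.002, -1.0]]
wrist_force: [0.3, 1.1, -1.6]
gripper_width: 0.471
gripper_force: 30.0
```

Call:
{"name": "step_arm", "arguments": {
  "targets": "0 0 0 0;0 0 0 0;0 0 0 0"
}}

```text
time_s: 13.9
tcp_pos: [0.62, 0.1862, 0.2272]
ee_rot: [[0.181, -0.984, -0.001], [-0.984, -0.181, -0.001], [0.0, 0.001, -1.0]]
wrist_force: [0.7, -1.1, -1.2]
gripper_width: 0.474
gripper_force: 30.0
```

```bash
python3 - <<'E'
from h import *
delta([.6204,.1873,.058])
s=cap("scene");w=cap("wrist")
cv2.imwrite("pics/v5.png",np.hstack([cv2.resize(w["frame"],(400,300)),cv2.resize(s["frame"][130:400,170:530],(400,300))]))
E
```

```text
tcp [0.62   0.1862 0.2272] F [ 0.7 -1.1 -1.2] g 0.4743028816988275 29.97067066412228 t 13.9
cm in tool [-0.1  -0.08 16.92] tool y yaw -169.5932461489961
```

View pics/v5.png

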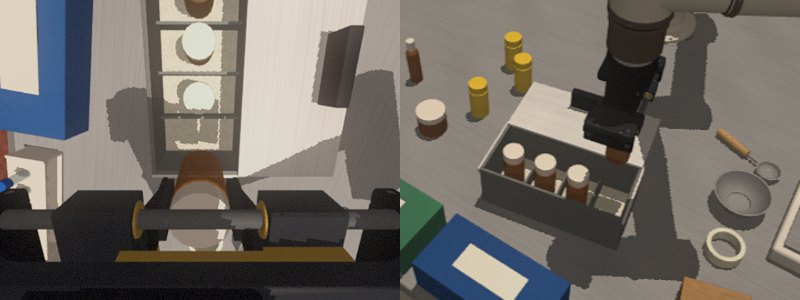

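The wrist view (left) shows the held bottle upright above the +y end cell, whose end wall is at about v=249 full-scale. The scene view (right) agrees. One numeric cross-check before lowering.

```bash
python3 - <<'E'
from h import *
w=cap("wrist");a=np.radians(10.4);X=np.array([np.cos(a),np.sin(a)]);Y=np.array([-np.sin(a),np.cos(a)])
for n,q,z in [("end wall L",(215,249),.1),("end wall R",(336,249),.1),("cap2",(278,59),.099),("cap3",(278,136),.099),("div34 L",(230,213),.041),("left wall in",(228,150),.1)]:
    p=ray(w,*q,z)[:2];print(n,p.round(4),"crate x,y",(p@X).round(4),(p@Y).round(4))
s=sense();p=s["tcp_pos"][:2];print(p@X,p@Y)
E
```

```text
end wall L [0.6769 0.2432] crate x,y 0.7097 0.117
end wall R [0.556  0.2211] crate x,y 0.5868 0.1171
cap2 [0.6452 0.0593] crate x,y 0.6453 -0.0582
cap3 [0.6339 0.122 ] crate x,y 0.6455 0.0055
div34 L [0.6735 0.2223] crate x,y 0.7026 0.0971
left wall in [0.6769 0.1425] crate x,y 0.6915 0.018
0.6436430762822758 0.07094462304316032
```

Call:
{"name": "step_arm", "arguments": {
  "targets": "-0.2 -0.1 1 0;0 0 2 0;0 0 2 0;0 0 2 0;0 0 2 0;0 0 1.8 0;0 0 1.6 0;0 0 1.4 0;0 0 1 0;0 0 0.7 0;0 0 0.4 0;0 0 0 0"
}}

```text
time_s: 15.05
tcp_pos: [0.6209, 0.1888, 0.0678]
ee_rot: [[0.181, -0.984, -0.001], [-0.984, -0.181, -0.0], [0.0, 0.001, -1.0]]
wrist_force: [-0.1, 0.4, -1.0]
gripper_width: 0.474
gripper_force: 30.0
```

Call:
{"name": "step_arm", "arguments": {
  "targets": "0 0 0.3 0;0 0 0.3 0;0 0 0.2 0;0 0 0.1 0;0 0 0 0;0 0 0 0"
}}

```text
time_s: 15.55
tcp_pos: [0.6212, 0.1891, 0.0597]
ee_rot: [[0.181, -0.983, 0.0], [-0.983, -0.181, 0.0], [-0.0, -0.0, -1.0]]
wrist_force: [-0.0, 0.9, -1.6]
gripper_width: 0.472
gripper_force: 30.0
```

Call:
{"name": "step_arm", "arguments": {
  "targets": "0 0 0.1 0;0 0 0.1 0;0 0 0.05 0;0 0 0 0;0 0 0 0"
}}

```text
time_s: 15.97
tcp_pos: [0.6212, 0.1891, 0.0573]
ee_rot: [[0.181, -0.983, 0.0], [-0.983, -0.181, 0.0], [0.0, -0.0, -1.0]]
wrist_force: [-0.9, -1.0, -0.1]
gripper_width: 0.475
gripper_force: 30.0
```

Call:
{"name": "step_arm", "arguments": {
  "targets": "0 0 0.05 0;0 0 0.05 0;0 0 0 0;0 0 0 0"
}}

```text
time_s: 16.3
tcp_pos: [0.6212, 0.1891, 0.0572]
ee_rot: [[0.182, -0.983, 0.0], [-0.983, -0.182, -0.0], [0.0, -0.0, -1.0]]
wrist_force: [-2.5, 1.7, 5.4]
gripper_width: 0.474
gripper_force: 30.0
```

Call:
{"name": "step_arm", "arguments": {
  "targets": "0 0 0 0;0 0 0 0;0 0 0 0;0 0 0 0;0 0 0 0",
  "claw": 5.6
}}

```text
time_s: 16.72
tcp_pos: [0.6212, 0.189, 0.0558]
ee_rot: [[0.181, -0.983, -0.0], [-0.983, -0.181, -0.0], [0.0, 0.0, -1.0]]
wrist_force: [0.4, 0.0, -0.3]
gripper_width: 0.635
gripper_force: 0.0
```

Call:
{"name": "step_arm", "arguments": {
  "targets": "0 0 -0.5 0;0 0 -1 0;0 0 -1.5 0;0 0 -2 0;0 0 -2 0;0 0 -2 0;0 0 -2 0;0 0 -2 0;0 0 -2 0;0 0 -1.5 0;0 0 -0.5 0;0 0 0 0"
}}

```text
time_s: 17.72
tcp_pos: [0.6219, 0.1894, 0.2286]
ee_rot: [[0.181, -0.983, 0.004], [-0.983, -0.181, 0.002], [-0.001, -0.004, -1.0]]
wrist_force: [0.1, 0.4, -1.0]
gripper_width: 0.64
gripper_force: 0.0
```

Call:
{"name": "step_arm", "arguments": {
  "targets": "-1.5 0 0 0;-2 0 0 0;-2 0 0 0;-2 0 0 0;-1.5 0 0 0;-1 0 0 0;0 0 0 0;0 0 0 0"
}}

```text
time_s: 18.38
tcp_pos: [0.6027, 0.2877, 0.2254]
ee_rot: [[0.182, -0.983, -0.001], [-0.983, -0.182, -0.001], [0.001, 0.001, -1.0]]
wrist_force: [-0.8, -0.1, 0.0]
gripper_width: 0.645
gripper_force: 0.0
```

```bash
python3 - <<'E'
from h import *
delta([.6204,.1873,.058])
s=cap("scene");w=cap("wrist","w6.png")
cv2.imwrite("pics/v6.png",np.hstack([cv2.resize(w["frame"],(400,300)),cv2.resize(s["frame"][130:400,170:530],(400,300))]))
E
```

```text
tcp [0.6027 0.2877 0.2254] F [-0.8 -0.1  0. ] g 0.644514739273152 0.0 t 18.3833
cm in tool [10.18  0.06 16.74] tool y yaw -169.51944697369723
```

View pics/v6.png

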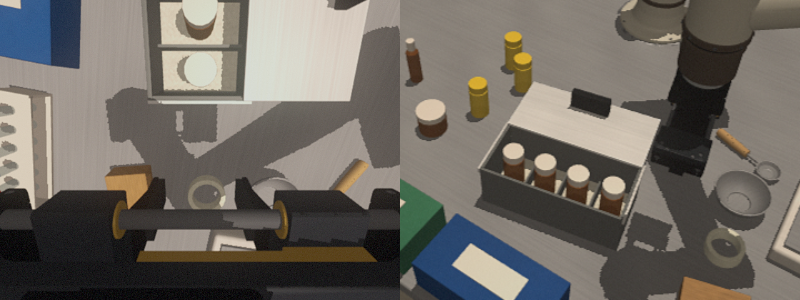

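The wrist view shows the bottle's cap at about (280,98) full-scale, centred in the end cell. The scene view shows all four bottles upright, the cover open and the robot clear. Handing in.

```bash
python3 -c "
from h import *
print(r.finish_job())"
```

```text
the job is handed in; nothing more can be done
None
```

I slid the cover open to its end stop, set the amber bottle upright in the middle of the empty cell, and handed the job in at about 18 s; no verdict was returned.

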